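# Load a slide carrier under the spring leaf of a scanner stage

### The job

Load the blue slide carrier into the white loading stage: press it down hard with a fingertip (the yellow dish is made for it) against the sprung orange bed, and while pressing slide it under the dark bridge and the copper spring leaf until it is fully home against the red stop and the orange bed has sprung up again behind it. Do not lift or tip the carrier out of its channel, and leave the bottle, jar, beaker, tube rack and tip box where they are. Finish with the hand clear.

Things in the scene. Friction and masses are not known exactly. Their poses are not given: they have to be found in the camera images.
- station: White low loading stage fixed to the bench, 275 x 110 mm. Origin on the bench below the spot where the carrier's centre is when home; x axis = direction in which the carrier is slid, z up. Open channel along x, 73 mm wide, floor 22 mm above the bench, aluminium walls 9 mm thick with tops 36 mm above the bench. Nothing on the stage is higher than 56 mm.
- bridge_under (a point): Middle of the underside of the dark steel bridge across the channel (10 mm along x, 111 mm wide), 5 mm before the stage's origin, 36.5 mm above the bench; bridge top 52 mm, spring mount on it 56 mm. A carrier flat on the floor (top 34 mm) passes below it; on the raised bed (top 42 mm) it is blocked.
- stop_face (a point): Middle of the near face of the red stop at the end of the channel, at x = +76 mm of the stage; stop top 36 mm above the bench.
- carrier: Loose blue slide carrier, 150 (x) x 70 (y) x 12 mm, about 150 g, slippery in its channel, two glass slides in its front (+x) part. Origin at the centre of its underside, x axis along the stage's x. Start: level on the raised bed, underside 30 mm above the bench, centre at stage x = -90 to -104 mm. Home: centre at x = 0 to +1 mm, underside on the channel floor, 22 mm above the bench.
- carrier_dish (a point): Centre of the floor of the yellow finger dish, 49 mm behind the carrier's centre and 7 mm above its underside: 37 mm above the bench at the start, 29 mm when pressed down. The dish is 44 mm long (x), 50 mm wide (y), 5 mm deep, with upright walls all round to push against.
- bed (a joint): Orange sprung bed under the carrier, 82 x 44 mm, at x = -162 to -80 mm of the stage. In m: 0 = up (8 mm above the channel floor), 0.008 = pressed level with the floor. Pushes up with 5 N when up, 9 N when level. Springs back to 0 behind the carrier once the carrier is within 5 mm of home, and locks it in.
- leaf (a joint): Copper-coloured leaf spring, 14 mm wide, sloping down from the bridge along the stage's +x to a toe about 48 mm beyond it. In rad: 0 = free, toe about 5 mm lower than the top of a pressed-down carrier; about 0.1 with the carrier under it, when it presses on the carrier with about 5 N and drags.
- reagent: Bystander: amber bottle, 48 mm across, 95 mm high, standing beside the stage. Origin at its foot.
- stain_jar: Bystander: white jar with red cap, 44 mm across, 55 mm high. Origin at its foot.
- beaker: Bystander: glass beaker, 54 mm across, 60 mm high. Origin at its foot.
- tube_rack: Bystander: blue stepped tube rack, 120 x 130 mm, up to 78 mm high with the tube caps. Origin at the centre of its underside.
- tip_box: Bystander: grey tip box with clear lid, 87 x 67 x 58 mm. Origin at the centre of its underside.
There are look-alikes about, which are no part of the job. There is more than one size of the carrier; the job needs the smallest.

How it is judged (in metres and radians):
On the way, in this order (a step that is already met when the one before it is completed fails the run):
1. the carrier is pressed down by the fingers, still before it has gone far under the bridge (value of joint bed above 0.005 m and contact force between the fingers and carrier above 2 N and x of carrier in the frame of station below -0.065 m), for 0.05 s.
2. pressed down by the fingers, the carrier slides under the leaf and lifts it (value of joint leaf above 0.05 rad and contact force between the fingers and carrier above 2 N and value of joint bed above 0.005 m and x of carrier in the frame of station below -0.005 m), for 0.05 s.
At the end, for the whole second after the job is handed in: The carrier is within 5 mm of home, flat on the channel floor (within 2.5 mm) and at rest, the spring leaf lies on it (raised more than 0.05 rad), the orange bed is up again behind it (within 2 mm), and the bystanders have moved less than 20 mm (x of carrier in the frame of station between -0.005 and 0.004 m and z of carrier in the frame of station between 0.0205 and 0.0245 m and angle between the x axis of carrier and the x axis of station, either way round below 0.05 rad and angle between carrier's own z axis and vertical below 0.03 rad and value of joint bed below 0.002 m and value of joint leaf above 0.05 rad and linear speed of carrier below 0.01 m/s and distance of each of reagent, stain_jar, beaker, tube_rack, tip_box from where it was at the start of the episode below 0.02 m); the robot touches nothing.
It fails at once if the carrier is lifted (its underside more than 10 mm above where it lay on the raised bed) (z of carrier in the frame of station above 0.04 m).
It fails at once if the carrier is tipped by more than 0.3 rad (angle between carrier's own z axis and vertical above 0.3 rad).
It fails at once if a bystander is moved by more than 20 mm (distance of any of reagent, stain_jar, beaker, tube_rack, tip_box from where it was at the start of the episode above 0.02 m).
It also fails if it takes over 38 s, if anything falls off the work surface, if the arm or the gripper's body presses on something with over 40 N, if the wrist force passes 120 N, or if a joint passes its speed limit or range.

### The arm

A 6-joint arm with a two-finger parallel gripper is mounted at the origin on the work surface. World frame = base frame: x ahead of the robot, y to its left, z up, the work surface at z = 0. Lengths are in mm, angles in rad, forces in N, time in s.
With the tool pointing down it reaches from about 275 to 750 mm from the base axis. Payload 10.2 kg.
Tool frame: the origin (TCP) lies between the finger pads; the fingertips stand 17 mm ahead of it and the grasp point (between the pads) lies 2 mm behind it (tips_ahead is the distance from the TCP to the fingertips, in mm); z points along the fingers, y is the line along which they close (so a half turn about z gives the same grasp; the last joint's range is limited). The gripper opens to 85 mm and grips with 20 to 120 N. Pads are 22 mm wide; open, the fingers measure 114 mm over their backs; the gripper's body (76 mm by 85 mm) begins 54 mm behind the grasp point. The pads swing forward as they close: fully open they stand 13 mm farther back than shut.
Start: joints at [0.901, 0.313, 1.498, -0, 1.331, -0.223], TCP at [226.856, 473.463, 248.294] pointing down, gripper open.
Joint ranges: [-2.94, 2.94], [-0.97, 2.17], [0.19, 2.56], [-1.23, 4.37], [0.02, 3.11], [-2.88, 2.88]. Speed limits (rad/s): [2.39, 2.39, 3.01, 3.14, 3.14, 3.14].

### API

Orientations are given as a unit quaternion [w, x, y, z].
In Python, from rig import sense, capture, finish_job, boxes_of, tips_ahead gives the robot as it stands.
- The arm moves only by the tool drive_tool, never from a script. Its argument "commands" is text: rows parted by semicolons, each of 7 numbers parted by spaces: the shift along the world's x, y, z in units of 0.1 m (1.0 is 0.1 m), then the turn, a rotation vector about the world's x, y, z in units of pi/4 rad (1.0 is pi/4 rad), then the opening in per cent of the stroke, from 0 (shut) to 100 (fully open). A call has 1 to 20 rows; each row shifts and turns the commanded pose from where the row before left it; what a row does not reach is not made up. A row lasts 1/12 s, in which the tool goes at most 41.7 mm and 7.16 degrees, less where a joint would pass 70% of its speed; a pose out of reach is approached as far as the arm can. A call with a number of a shift or a turn outside -1 to 1 is refused whole. A call with a gripper value outside its range is refused whole. The fingers move at their own pace and stop on an object; "force" is the grip in N (left out, the last holds). Time passes only in rows, so rows that do not move let the fingers close. It gives the time, the measured TCP pose, the force, the opening and the grip force at its end, in the units of the state.
- sense(): the state, without advancing time (a new reading comes with each control period).
- capture(name): name is "scene" or "top"; returns a dict with "pixels" (420x560x3 uint8, blue, green, red), "fov_y" (degrees; the focal length in pixels is half the picture's height over the tangent of half this angle, whatever the lens; pixels are square), "cx", "cy" (the principal point, pixels), "position" and "attitude" of the camera in the world. Camera axes: x right, y down, z forward; pixel columns grow to the right and rows downward; lengths in mm; the calibration is good to about 2 mm. A picture is of the moment at which its call begins. There is no depth.
- finish_job(): hands the job in; it is judged then, once.
Trained networks look in a picture, given as the dict that the camera call returned (one of the last four; its "shot" number tells which), for a name from the list of things; names that differ only in an ending like _2 or _b are one class to them, and where a whole thing is asked for, a point or a joint stands for the part that bears it (a point fixed in the world has none). Each returns a list of dicts, best first, with "confidence" (0 to 1); they miss things now and then, are a little off and sometimes report something else, mostly with a low value. They report only what shows in the picture. A call takes as long as a camera call. They do not tell look-alikes from the thing itself.
- boxes_of(picture, name): "position" ([column, row] in pixels, amid what is visible of it).
The state is a dict: "time_s": time; "joints": joint angles; "dq": joint speeds; "tau": joint torques, N m; "eef_pos": TCP position; "ee_rot": TCP orientation; "force": force on the tool from outside, world axes, zero at the start; "wrist_torque": the same for the moment, N m; "grip_width": opening from 0.0 (shut) to 1.0 (fully open); "grip_force": force on a finger pad.
Only numpy, scipy, OpenCV 4.12 (cv2) and the standard library are available. Lean on these libraries where they do the work, as an engineer would, in place of code of your own. Each camera call takes 0.05 s, during which the arm holds its last target. There are 200 camera calls.

## Working session

There is one attempt and no reset: what is moved stays moved. The work goes in short steps, Python scripts to look and compute and a tool call to move; the robot and the scene stay as the last step left them, time stands still between calls to the robot, and variables do not carry over. Pictures are saved under pics/ and viewed, at most 10 in all, crops included, and the job is handed in when it is done.

Besides the shell and the picture viewer there is one more tool, called after "Emit:" as name(argument=value, ...) on one line, values as JSON. drive_tool: Moves the arm, as the interface text tells. Shifts and turns lie within -1 to 1; 1 stands for 0.1 m of shift or pi/4 rad of turn. Its arguments: {"type":"object","properties":{"commands":{"type":"string"},"force":{"type":"number"}},"required":["commands"]}

```bash
mkdir -p pics
cat > h.py <<'E'
import numpy as np, cv2
from scipy.spatial.transform import Rotation as R
from rig import *
def cam(p):
    f=210/np.tan(np.radians(p['fov_y'])/2); a=np.array(p['attitude'],float)
    M=a if a.shape==(3,3) else R.from_quat(a,scalar_first=True).as_matrix()
    return f,M,np.array(p['position'],float)
def pix2w(p,uv,z):
    f,M,c=cam(p); d=M@np.array([(uv[0]-p['cx'])/f,(uv[1]-p['cy'])/f,1]); return c+d*(z-c[2])/d[2]
def w2pix(p,w):
    f,M,c=cam(p); q=M.T@(np.array(w)-c); return np.array([p['cx']+f*q[0]/q[2],p['cy']+f*q[1]/q[2]])
E
python3 - <<'E'
from h import *
for n in ['top','scene']:
    p=capture(n); cv2.imwrite(f'pics/{n}0.png',p['pixels'])
    print(n,p['fov_y'],p['cx'],p['cy'],p['position'],p['attitude'])
    for k,z in [('station',22),('carrier',40),('carrier_dish',37),('bridge_under',52),('stop_face',36),('bed',30),('leaf',45),('reagent',90),('stain_jar',55),('beaker',60),('tube_rack',60),('tip_box',58)]:
        try:
            for b in boxes_of(p,k)[:4]: print(k,np.round(b['position']),round(b['confidence'],2),np.round(pix2w(p,b['position'],z)))
        except Exception as e: print(k,e)
print(sense())
E
```

```text
top 44.86294401152784 284.69735352237103 213.52040679628846 [ 313.14792672   11.4965929  1046.12738806] [-0.07484575  0.71192423 -0.69466542  0.07072456]
station [293. 175.] 0.75 [609.   4.  22.]
carrier [406. 340.] 0.97 [ 282. -219.   40.]
carrier [186. 314.] 0.93 [319. 207.  40.]
carrier [305. 215.] 0.77 [521. -21.  40.]
carrier [381. 226.] 0.42 [ 503. -174.   40.]
carrier_dish [186. 314.] 0.87 [319. 208.  37.]
carrier_dish [410. 338.] 0.86 [ 285. -228.   37.]
carrier_dish [306. 217.] 0.69 [518. -22.  37.]
carrier_dish [292. 175.] 0.42 [605.   7.  37.]
bridge_under [295. 182.] 0.73 [586.   1.  52.]
stop_face [293. 177.] 0.87 [602.   6.  36.]
leaf [288. 154.] 0.42 [648.  16.  45.]
reagent [229. 160.] 0.75 [617. 132.  90.]
reagent [242. 192.] 0.53 [553. 104.  90.]
reagent [384. 227.] 0.4 [ 491. -170.   90.]
reagent [294. 180.] 0.17 [581.   4.  90.]
stain_jar [249. 238.] 0.68 [470.  90.  55.]
beaker [242. 195.] 0.73 [556. 106.  60.]
tube_rack [363. 147.] 0.94 [ 661. -137.   60.]
tip_box [381. 226.] 0.55 [ 498. -170.   58.]
scene 42.2588051849219 281.67499852115475 213.55906402814017 [
[... 897 characters left out ...]
, 'joints': array([ 9.00648696e-01,  3.12899364e-01,  1.49769095e+00, -9.23699980e-06,
        1.33102283e+00, -2.23368408e-01]), 'dq': array([ 2.14295962e-05,  2.89887365e-03,  9.61936395e-05, -7.96059968e-04,
       -9.96858166e-04,  6.22818244e-06]), 'tau': array([ 4.51069254e-04, -4.12172234e+01, -2.59895700e+01, -1.13975336e-04,
        6.02038108e-04,  7.29026874e-05]), 'eef_pos': array([226.83333175, 473.47148782, 248.29791132]), 'ee_rot': array([-3.79614738e-07,  2.21535207e-01,  9.75152374e-01, -1.11764494e-05]), 'force': array([ 0.09074935, -0.23027032,  0.31117815]), 'wrist_torque': array([ 0.06135059,  0.0227395 , -0.02839878]), 'grip_force': 0.0, 'grip_width': 1.000258408800963}
```

Run:
```python
import cv2
a=cv2.imread('pics/top0.png')[110:290,200:440]; cv2.imwrite('pics/topc.png',cv2.resize(a,None,fx=3.3,fy=3.3,interpolation=cv2.INTER_CUBIC))
```

```text
(no output)
```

View pics/top0.png

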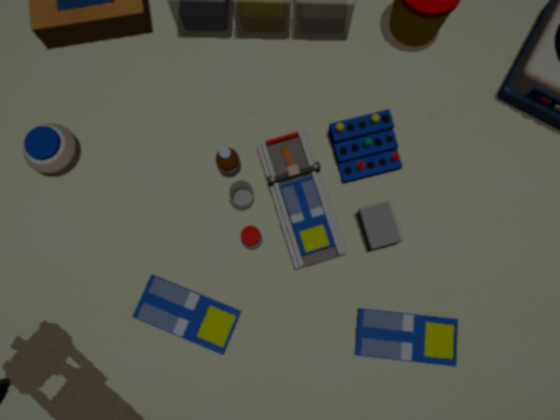

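View pics/topc.png

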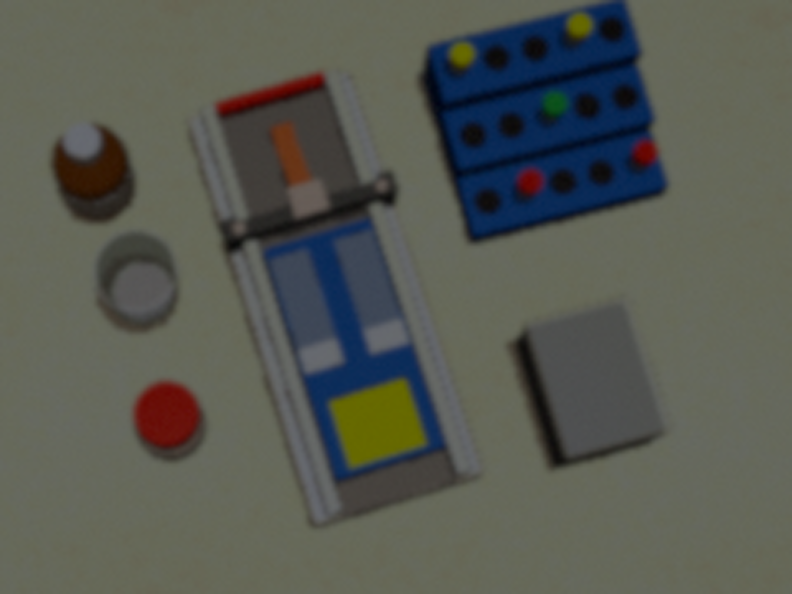

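View pics/scene0.png

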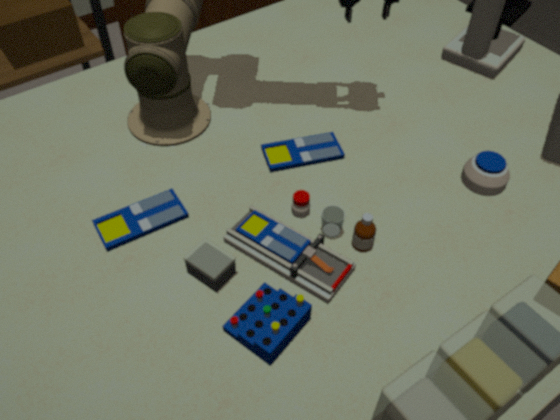

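```bash
cat >> h.py <<'E'
def blob(p,name,win):
    x0,y0,x1,y1=win; c=p['pixels'][y0:y1,x0:x1].astype(int); b,g,r=c[...,0],c[...,1],c[...,2]
    m={'y':(np.minimum(r,g)>b+50)&(abs(r-g)<40),'r':(r>g+60)&(r>b+60)&(g<45),'b':(b>r+30)}[name].astype(np.uint8)
    n,l,s,ce=cv2.connectedComponentsWithStats(m); k=1+np.argmax(s[1:,4])
    rect=cv2.minAreaRect(np.argwhere(l==k)[:,::-1].astype(np.float32))
    return ce[k]+[x0,y0],cv2.boxPoints(rect)+[x0,y0],s[k,4]
E
python3 - <<'E'
from h import *
from scipy.optimize import least_squares
t=capture('top'); s=capture('scene')
O={}
for p,n,w in [(t,'top',dict(y=(290,210,345,260),r=(260,128,305,150))),(s,'scene',dict(y=(235,205,275,245),r=(325,255,360,295)))]:
    for c,z in [('y',38),('r',34)]:
        ce,bx,a=blob(p,c,w[c]); O[n,c]=ce
        print(n,c,a,ce,pix2w(p,ce,z).round(1)); print([pix2w(p,q,z).round(0)[:2].tolist() for q in bx])
for c in 'yr':
    r=least_squares(lambda w:np.r_[w2pix(t,w)-O['top',c],w2pix(s,w)-O['scene',c]],[550,0,40]); print(c,r.x.round(1),r.fun.round(2))
# station walls/corners, crop px -> full
C=np.array([[191,115],[318,524],[480,470],[350,72],[228,242],[392,186]])/3.3+[200,110]
for c,z in zip(C,[36,36,36,36,52,52]): print(c.round(1),pix2w(t,c,z).round(1))
E
```

```text
top y 471 [314.06369427 237.67303609] [475.9 -40.   38. ]
[[487.0, -11.0], [503.0, -55.0], [465.0, -68.0], [449.0, -25.0]]
top r 93 [281.8172043  137.87096774] [686.8  30.2  34. ]
[[679.0, 64.0], [700.0, -1.0], [694.0, -3.0], [673.0, 62.0]]
scene y 297 [254.37037037 224.66666667] [473.7 -38.6  38. ]
[[462.0, -64.0], [445.0, -13.0], [485.0, -12.0], [501.0, -62.0]]
scene r 110 [341.56363636 275.89090909] [687.1  32.3  34. ]
[[694.0, -0.0], [671.0, 65.0], [680.0, 66.0], [703.0, 1.0]]
y [475.6 -39.8  40.7] [-0.03 -0.02 -0.04  0.  ]
r [687.1  31.   34.7] [-0.4  -0.27 -0.46  0.09]
[257.9 144.8] [669.5  79.7  36. ]
[296.4 268.8] [413.   -5.8  36. ]
[345.5 252.4] [ 448.  -103.1   36. ]
[306.1 131.8] [700.6 -20.4  36. ]
[269.1 183.3] [582.6  53.   52. ]
[318.8 166.4] [620.8 -47.   52. ]
```

Emit:
drive_tool(commands="0.17 -0.36 0 0 0 0.14 0;0.17 -0.36 0 0 0 0.14 0;0.17 -0.36 0 0 0 0.14 0;0.17 -0.36 0 0 0 0.14 0;0.17 -0.36 0 0 0 0.14 0;0.17 -0.36 0 0 0 0.14 0;0.17 -0.36 0 0 0 0.14 0;0.17 -0.36 0 0 0 0 0;0.17 -0.36 0 0 0 0 0;0.17 -0.36 0 0 0 0 0;0.17 -0.36 0 0 0 0 0;0.17 -0.36 0 0 0 0 0;0.17 -0.36 0 0 0 0 0;0.17 -0.36 0 0 0 0 0;0 0 0 0 0 0 0;0 0 0 0 0 0 0", force=40)

```text
time_s: 2.73
eef_pos: [457.5, -13.6, 248.1]
ee_rot: [-0.0, -0.132, 0.991, 0.0]
force: [0.1, 1.3, 0.5]
grip_width: -0.001
grip_force: 0.0
```

Run:
```python
from h import *
s=sense();print(s['time_s'],s['eef_pos'],R.from_quat(s['ee_rot'],scalar_first=True).as_matrix().round(3),s['grip_width'],s['force'], tips_ahead() if callable(tips_ahead) else tips_ahead)
```

```text
2.7333 [457.47677635 -13.5970858  248.09333321] [[-0.965 -0.261 -0.001]
 [-0.261  0.965  0.   ]
 [ 0.001  0.    -1.   ]] -0.0010699969454630689 [0.09377869 1.26712255 0.45377582] 17.0
```

Emit:
drive_tool(commands="0.09 -0.13 -0.3 0 0 0.07 0;0.09 -0.13 -0.3 0 0 0 0;0 0 -0.35 0 0 0 0;0 0 -0.35 0 0 0 0;0 0 -0.3 0 0 0 0;0 0 0 0 0 0 0;0 0 0 0 0 0 0")

```text
time_s: 3.32
eef_pos: [474.7, -37.2, 88.5]
ee_rot: [-0.001, -0.161, 0.987, 0.001]
force: [-0.6, 0.1, 0.1]
grip_width: -0.002
grip_force: 0.0
```

Run:
```python
from h import *
s=sense();print(s['eef_pos'],R.from_quat(s['ee_rot'],scalar_first=True).as_matrix()[:,1].round(3),s['force'])
p=capture('scene'); a=p['pixels'][150:310,210:370]
cv2.imwrite('pics/s1.png',cv2.resize(a,None,fx=3.7,fy=3.7,interpolation=cv2.INTER_CUBIC))
print(3.7*(w2pix(p,s['eef_pos']-[0,0,17])-[210,150]), 3.7*(w2pix(p,[475.6,-39.8,37])-[210,150]))
```

```text
[474.74738101 -37.18146591  88.50450072] [-0.318  0.948  0.001] [-0.60454351  0.1318219   0.09830627]
[165.52416446 239.4301517 ] [164.23809981 280.2625636 ]
```

View pics/s1.png

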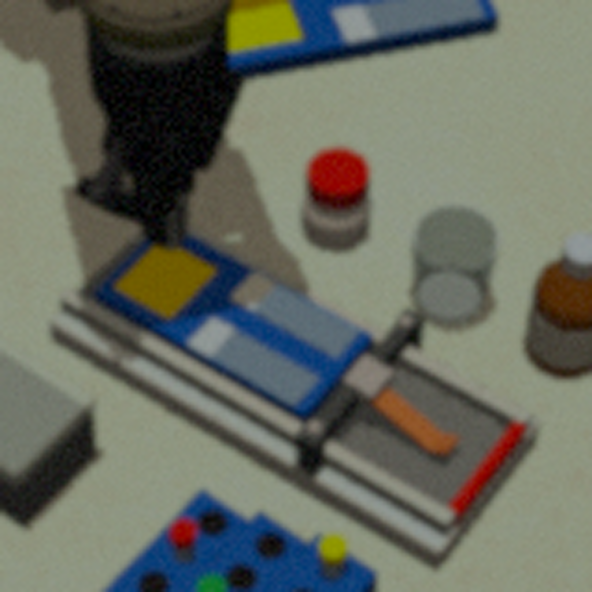

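Emit:
drive_tool(commands="0.01 -0.02 -0.15 0 0 0 0;0 0 -0.15 0 0 0 0;0 0 -0.04 0 0 0 0;0 0 -0.02 0 0 0 0;0 0 -0.02 0 0 0 0;0 0 -0.02 0 0 0 0;0 0 -0.02 0 0 0 0;0 0 0 0 0 0 0")

```text
time_s: 4.03
eef_pos: [476.9, -40.2, 47.2]
ee_rot: [0.001, -0.16, 0.987, -0.0]
force: [0.0, 1.6, 6.6]
grip_width: 0.0
grip_force: 3.1
```

Emit:
drive_tool(commands="0 0 -0.02 0 0 0 0;0 0 0 0 0 0 0;0 0 -0.01 0 0 0 0;0 0 0 0 0 0 0")

```text
time_s: 4.37
eef_pos: [477.1, -40.3, 45.9]
ee_rot: [0.001, -0.161, 0.987, -0.001]
force: [-8.0, 3.1, 28.1]
grip_width: 0.001
grip_force: 13.7
```

Emit:
drive_tool(commands="0.038 0.0126 0 0 0 0 0;0.038 0.0126 0 0 0 0 0;0.038 0.0126 0 0 0 0 0;0.038 0.0126 0 0 0 0 0;0.038 0.0126 0 0 0 0 0;0.038 0.0126 0 0 0 0 0;0.038 0.0126 0 0 0 0 0;0.038 0.0126 0 0 0 0 0;0 0 0 0 0 0 0")

```text
time_s: 5.12
eef_pos: [508.4, -30.7, 46.0]
ee_rot: [0.002, -0.161, 0.987, -0.001]
force: [-3.4, -0.7, 19.7]
grip_width: -0.0
grip_force: 10.1
```

Run:
```python
from h import *
s=sense();print(s['eef_pos'],s['force'])
p=capture('scene'); a=p['pixels'][150:310,210:370]
cv2.imwrite('pics/s2.png',cv2.resize(a,None,fx=3.7,fy=3.7,interpolation=cv2.INTER_CUBIC))
```

```text
[508.3620929  -30.73060424  45.98982417] [-3.39412937 -0.71842911 19.70590665]
```

View pics/s2.png

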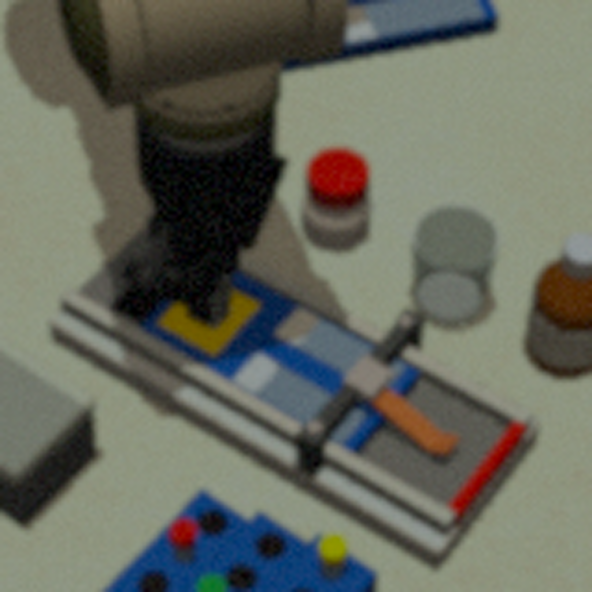

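The carrier has moved with the finger and its front edge is now under the bridge (crop about 390,400). I'll keep sliding.

Emit:
drive_tool(commands="0.038 0.0126 0 0 0 0 0;0.038 0.0126 0 0 0 0 0;0.038 0.0126 0 0 0 0 0;0.038 0.0126 0 0 0 0 0;0.038 0.0126 0 0 0 0 0;0.038 0.0126 0 0 0 0 0;0.038 0.0126 0 0 0 0 0;0.038 0.0126 0 0 0 0 0;0.038 0.0126 0 0 0 0 0;0 0 0 0 0 0 0")

```text
time_s: 6.0
eef_pos: [541.8, -19.4, 46.0]
ee_rot: [0.001, -0.161, 0.987, -0.001]
force: [-7.3, -2.3, 21.3]
grip_width: -0.002
grip_force: 10.6
```

Emit:
drive_tool(commands="0.03 0.01 0 0 0 0 0;0.03 0.01 0 0 0 0 0;0.03 0.01 0 0 0 0 0;0.03 0.01 0 0 0 0 0;0.03 0.01 0 0 0 0 0;0.03 0.01 0 0 0 0 0;0 0 0 0 0 0 0")

```text
time_s: 6.58
eef_pos: [559.8, -13.4, 46.0]
ee_rot: [0.001, -0.161, 0.987, -0.001]
force: [-7.6, -2.5, 19.0]
grip_width: -0.001
grip_force: 9.7
```

Run:
```python
from h import *
s=sense();print(s['eef_pos'],s['force'])
p=capture('scene'); a=p['pixels'][150:310,210:370]
cv2.imwrite('pics/s3.png',cv2.resize(a,None,fx=3.7,fy=3.7,interpolation=cv2.INTER_CUBIC))
```

```text
[559.78133861 -13.37494293  45.99217544] [-7.635712   -2.46883273 18.96501595]
```

View pics/s3.png

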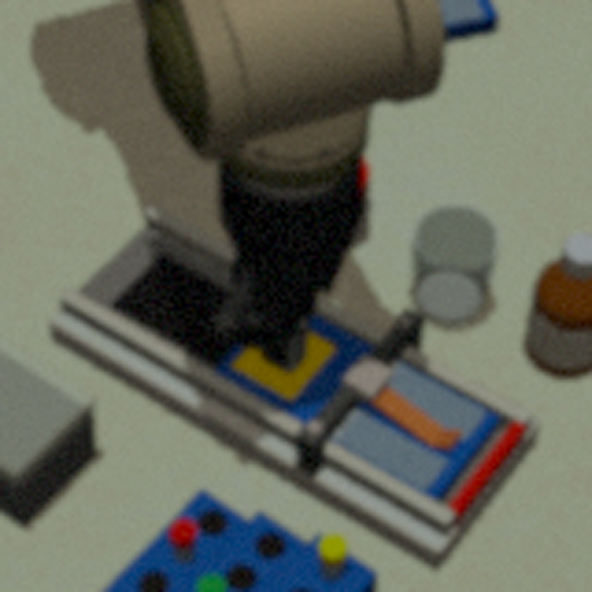

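The carrier is almost home, with only a narrow gap left to the red stop (crop about 470,470).

Emit:
drive_tool(commands="0.019 0.006 0 0 0 0 0;0.019 0.006 0 0 0 0 0;0.019 0.006 0 0 0 0 0;0 0 0 0 0 0 0")

```text
time_s: 6.97
eef_pos: [565.2, -11.6, 46.0]
ee_rot: [0.001, -0.161, 0.987, -0.001]
force: [-7.8, -3.3, 20.1]
grip_width: 0.0
grip_force: 10.0
```

Emit:
drive_tool(commands="0.019 0.006 0 0 0 0 0;0.019 0.006 0 0 0 0 0;0 0 0 0 0 0 0")

```text
time_s: 7.22
eef_pos: [569.0, -10.4, 46.0]
ee_rot: [0.001, -0.161, 0.987, -0.001]
force: [-8.0, -1.9, 18.8]
grip_width: -0.0
grip_force: 9.6
```

Emit:
drive_tool(commands="0.019 0.006 0 0 0 0 0;0.019 0.006 0 0 0 0 0;0 0 0 0 0 0 0")

```text
time_s: 7.47
eef_pos: [572.9, -9.2, 46.0]
ee_rot: [0.001, -0.161, 0.987, -0.001]
force: [-7.8, -2.1, 17.3]
grip_width: -0.001
grip_force: 9.3
```

Emit:
drive_tool(commands="0.019 0.006 0 0 0 0 0;0 0 0 0 0 0 0")

```text
time_s: 7.63
eef_pos: [574.7, -8.6, 46.0]
ee_rot: [0.001, -0.161, 0.987, -0.001]
force: [-7.6, -2.4, 17.3]
grip_width: 0.001
grip_force: 9.3
```

Run:
```python
from h import *
s=sense();print(s['eef_pos'],s['force'])
p=capture('scene'); a=p['pixels'][190:310,250:370]
cv2.imwrite('pics/s4.png',cv2.resize(a,None,fx=4.9,fy=4.9,interpolation=cv2.INTER_CUBIC))
```

```text
[574.74463114  -8.57496407  46.00975606] [-7.61485329 -2.41829969 17.25794151]
```

View pics/s4.png

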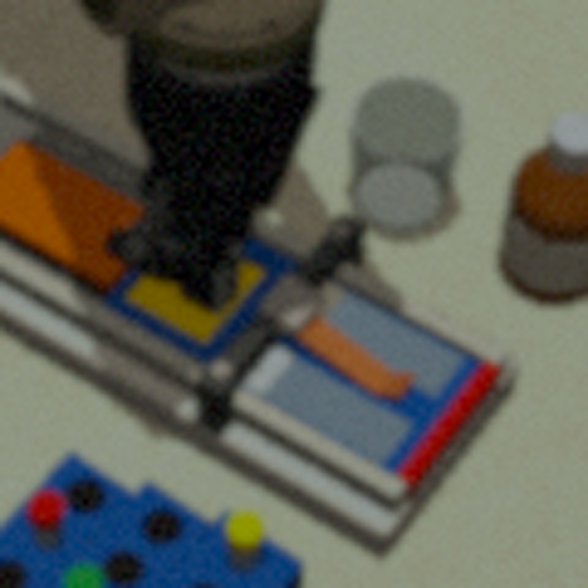

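The bed has sprung up: it shows bright orange behind the carrier (crop about 60,220). I'll seat the carrier firmly against the stop.

Emit:
drive_tool(commands="0.019 0.006 0 0 0 0 0;0.019 0.006 0 0 0 0 0;0 0 0 0 0 0 0")

```text
time_s: 7.93
eef_pos: [577.9, -7.6, 46.0]
ee_rot: [-0.0, -0.161, 0.987, -0.001]
force: [-11.7, -3.5, 22.0]
grip_width: 0.0
grip_force: 14.0
```

Emit:
drive_tool(commands="0.019 0.006 0 0 0 0 0;0 0 0 0 0 0 0")

```text
time_s: 8.1
eef_pos: [578.1, -7.5, 45.9]
ee_rot: [-0.003, -0.161, 0.987, -0.001]
force: [-21.9, -8.4, 29.0]
grip_width: 0.002
grip_force: 20.1
```

Emit:
drive_tool(commands="-0.019 -0.006 0 0 0 0 0;0 0 0.01 0 0 0 0;0 0 0.02 0 0 0 0;0 0 0.05 0 0 0 0;0 0 0.1 0 0 0 0;0 0 0.3 0 0 0 0;0 0 0.35 0 0 0 0;0 0 0.35 0 0 0 0;-0.2 -0.1 0.3 0 0 0 0;-0.35 -0.1 0 0 0 0 0;-0.35 -0.1 0 0 0 0 0;-0.35 -0.1 0 0 0 0 0;-0.35 -0.1 0 0 0 0 0;0 0 0 0 0 0 0;0 0 0 0 0 0 0")

```text
time_s: 9.35
eef_pos: [417.3, -57.1, 192.6]
ee_rot: [0.001, -0.16, 0.987, -0.001]
force: [0.6, 0.5, -0.3]
grip_width: 0.003
grip_force: 0.0
```

Run:
```python
from h import *
s=sense();print(s['eef_pos'],s['force'])
p=capture('scene'); a=p['pixels'][190:310,210:370]
cv2.imwrite('pics/s5.png',cv2.resize(a,None,fx=4.9,fy=4.9,interpolation=cv2.INTER_CUBIC))
ce,bx,n=blob(p,'y',(250,215,320,275)); w=pix2w(p,ce,31); print(n,w,np.hypot(*(w[:2]-[687.1,31])))
```

```text
[417.32307478 -57.09559011 192.59169555] [ 0.62517426  0.51656498 -0.2897531 ]
327 [565.04102325  -9.88039741  31.        ] 128.72296103465573
```

View pics/s5.png

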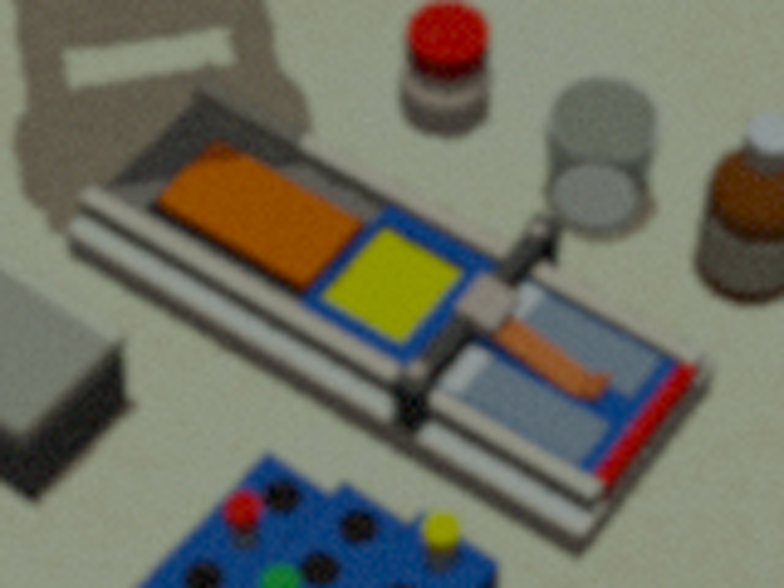

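The carrier is seated against the red stop (crop about 640,430). The bed is up behind it, the leaf lies on it, the bystanders haven't moved and the hand is clear.

```bash
python3 -c "
from rig import *
print(finish_job())"
```

```text
the job is handed in; nothing more can be done
None
```

I handed the job in with the carrier home against the red stop, the bed up behind it, the leaf on it, the bystanders in place and the hand clear, as judged from the last picture; `finish_job()` gave no verdict.

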